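Slide the survey table into place and hold the plate flush on its slope

TASK

On the dental bench, first slide the tilting survey table sideways across the mat, without lifting or tipping it, from the plain ring until its round foot is centred in the ring with the cross-hair. Then pick up the round plate by its handle, tilt it to match the table's sloped face and press it there, centred and flush on both bars, with a light steady push. Finish while still gripping and holding the plate pressed flush: do not let go; leave the other things on the bench undisturbed.

Things in the scene. Friction and masses are not known exactly. Their poses are not given: they have to be found in the camera images.
- stage: the survey table, steel, loose, about 0.9 kg: round foot 100 mm across, 14 mm thick, on the green mat (mat top 3 mm above the work surface). Origin: centre of the foot's underside, z up. A lug on its +y side carries an upright flat fin by which it is slid. A column in the middle carries the tilting top
- stage_fin (a point): point on the upright fin of the survey table, 12 mm below its top, 68 mm from the foot's centre along the stage's +y and 58 mm above the foot's underside. The fin is 12 mm thick along the stage's x, 30 mm wide along its y and reaches from 12 to 70 mm above the foot's underside; free space on both flat sides
- stage_face (a point): centre of the sloped face that the plate must lie on, in the plane of the tops of the two unpressed bars; z is the face's outward normal, -x points down the slope, y runs level along the bars. It lies 16 mm above the hinge line along the normal
- bar_low: lower of the two raised aluminium bars across the sloped face, 8 mm wide, 50 mm long (along the face's y), standing 4 mm proud, 20 mm downhill of the face centre. Each bar sits on its own stiff spring and gives up to 2.5 mm along the face normal (about 1.5 N per mm), then is solid. Origin: centre of its underside
- bar_high: upper of the two bars, same size and springs, 20 mm uphill of the face centre. Origin: centre of its underside
- tilt_top: the round tilting top, 72 mm across, with both bars. It slopes down towards the stage's -x side, 12 to 29 degrees from level, different each time; its hinge is clamped tight and does not move. Origin on the hinge line, 46 mm above the foot's underside; z along the face normal, y level
- plate: the analysing plate, 0.16 kg: round flat steel disc 72 mm across, 5 mm thick, lying loose on the mat with its handle up. Origin: centre of the disc's underside, z along the handle. The black round handle is 20 mm across and reaches from 15 to 57 mm above the underside
- plate_grip (a point): point on the axis of the plate's handle, 38 mm above the disc's underside
- ring_plain: the plain white ring printed on the mat, 112 mm across, where the survey table stands at the start; origin at its centre. It lies left or right
- ring_cross: the other white ring printed on the mat, same size, with a cross-hair inside and four short ticks outside: where the survey table must go; origin at its centre
- cast_a: bystander: pale plaster jaw cast, 55 x 62 x 29 mm, origin at its underside
- cast_b: bystander: reddish jaw cast, 55 x 62 x 29 mm, origin at its underside
- driver: bystander: small screwdriver lying on the mat, about 140 mm long
- brush: bystander: brush lying on the mat, about 160 mm long
- bowl: bystander: rubber mixing bowl, 120 mm across, 65 mm high
- jar: bystander: amber glass jar, 52 mm across, 60 mm high
- articulator: bystander: aluminium articulator with a mounted model, about 100 x 100 x 130 mm
Not all that is in view belongs to the job. Leave any red look-alike of the stage alone.

How it is judged (in metres and radians):
On the way, in this order (a step that is already met when the one before it is completed fails the run):
1. the survey table is slid into the cross-hair ring and stands still, flat on the mat (horizontal distance between stage and ring_cross below 0.012 m and angle between stage's own z axis and vertical below 0.03 rad and height (world z) of stage below 0.006 m and linear speed of stage below 0.02 m/s), for 0.2 s.
2. the plate is lifted clear of the mat in the gripper (height (world z) of plate above 0.04 m and contact force between plate and the fingers above 2 N), for 0.1 s.
At the end, for the whole second after the job is handed in: The survey table stands flat, its foot within 14 mm of the cross-hair ring centre (12 mm when first brought there); the gripper still grips the plate, within 12 mm of the middle of the sloped face, within 0.06 rad of parallel, touching both bars (over 0.3 N each), pressed on with 2.5 to 30 N (distance between plate and stage_face below 0.012 m and angle between the z axis of plate and the z axis of stage_face, either way round below 0.06 rad and contact force between plate and bar_low above 0.3 N and contact force between plate and bar_high above 0.3 N and contact force between plate and tilt_top between 2.5 and 30 N and contact force between plate and the fingers above 2 N and horizontal distance between stage and ring_cross below 0.014 m and angle between stage's own z axis and vertical below 0.03 rad and height (world z) of stage below 0.006 m and linear speed of plate below 0.02 m/s); the arm keeps its last pose, push and grip.
It fails at once if the survey table is lifted off the mat (over 7 mm) or tipped (over 0.12 rad) (height (world z) of stage above 0.01 m or angle between stage's own z axis and vertical above 0.12 rad).
It fails at once if the plate is pressed on the sloped face with over 45 N (contact force between plate and tilt_top above 45 N).
It fails at once if a bystander is moved more than 25 mm (distance of any of cast_a, cast_b, driver, brush, bowl, jar, articulator from where it was at the start of the episode above 0.025 m).
It also fails if it takes over 61 s, if anything falls off the work surface, if the arm or the gripper's body presses on something with over 40 N, if the wrist force passes 120 N, or if a joint passes its speed limit or range.

ROBOT

A 6-joint arm with a two-finger parallel gripper is mounted at the origin on the work surface. World frame = base frame: x ahead of the robot, y to its left, z up, the work surface at z = 0. Lengths are in mm, angles in rad, forces in N, time in s.
With the tool pointing down it reaches from about 350 to 875 mm from the base axis. Payload 4.2 kg.
Tool frame: the origin (TCP) lies at the very end of the fingers, on their centre line; the grasp point (between the pads) lies 19 mm behind it; z points along the fingers, y is the line along which they close (so a half turn about z gives the same grasp; the last joint's range is limited). The gripper opens to 85 mm and grips with 20 to 120 N. Pads are 22 mm wide; open, the fingers measure 114 mm over their backs; the gripper's body (76 mm by 85 mm) begins 54 mm behind the grasp point. The pads swing forward as they close: fully open they stand 13 mm farther back than shut.
Start: joints at [1.457, 0.385, 0.008, 0, -1.194, -0.259], TCP at [227.607, 582.06, 191.612] pointing down, gripper open.
Joint ranges: [-3.14, 3.14], [-1.21, 2.06], [-1.07, 1.41], [-3.16, 2.05], [-2.99, -0.16], [-3.1, 3.1]. Speed limits (rad/s): [2.79, 2.79, 3.14, 3.14, 3.14, 3.14].

INTERFACE

Orientations are given as a unit quaternion [x, y, z, w].
In Python, from bench import arm, optics gives the robot as it stands. The module is installed in compiled form; this text tells all that it offers.
- The arm moves only by the tool step_arm, never from a script. Its argument "motion" is a list of rows, each an object with "dr": the turn, a rotation vector about the tool's x, y, z in units of 8 degrees (1.0 is 8 degrees), a list of three; "slide": the shift along the tool's x, y, z in mm, a list of three; "jaw": the finger opening in mm, from 0 to 85.4. A call has exactly 8 rows; each row is the pose to reach, as a shift and turn from the pose commanded when the call began, along the tool's axes at that moment; what a row does not reach only later rows make up. A row lasts 1/8 s, in which the tool goes at most 62.5 mm and 10.7 degrees, less where a joint would pass 70% of its speed; a pose out of reach is approached as far as the arm can. A call with a gripper value outside its range is refused whole. The fingers move at their own pace and stop on an object; the grip force is fixed at half the most. Time passes only in rows, so rows that repeat a pose let the fingers close, or fill a call up. It gives the time, the measured TCP pose, the force, the opening and the grip force at its end, in the units of the state.
- arm.read_state(): the state, without advancing time (a new reading comes with each control period).
- optics.get_image(name): name is "side" or "top"; returns the picture (480x640x3 uint8, blue, green, red); there is no depth.
- optics.camera_info(name): a dict with "camera_matrix" (3x3 intrinsics, pixels), "view" (4x4, takes a point from world to camera coordinates). Camera axes: x right, y up, looking along -z (the intrinsics and any distortion apply to the point x, -y, -z); pixel columns grow to the right and rows downward; lengths in mm; the calibration is good to about 2 mm. A picture is of the moment at which its call begins. camera_info takes no time and is no camera call.
- arm.job_done(): hands the job in; it is judged then, once.
The state is a dict: "clock": time; "joints": joint angles; "joint_vel": joint speeds; "joint_efforts": joint torques, N m; "position": TCP position; "ee_rot": TCP orientation; "contact_force": force on the tool from outside, world axes, zero at the start; "wrist_torque": the same for the moment, N m; "gripper_width": finger opening in mm; "grasp_force": force on a finger pad.
Only numpy, scipy, OpenCV 4.12 (cv2) and the standard library are available. Lean on these libraries where they do the work, as an engineer would, in place of code of your own. Each camera call takes 0.05 s, during which the arm holds its last target. There are 200 camera calls.

## Working session

There is one attempt and no reset: what is moved stays moved. The work goes in short steps, Python scripts to look and compute and a tool call to move; the robot and the scene stay as the last step left them, time stands still between calls to the robot, and variables do not carry over. Pictures are saved under pics/ and viewed, at most 10 in all, crops included, and the job is handed in when it is done.

Besides the shell and the picture viewer there is one more tool, called after "Request:" by a JSON object that holds its "name" and its "arguments", one argument or row to a line. step_arm: Moves the arm, as the interface text tells. Its arguments: {"type":"object","properties":{"motion":{"type":"array","items":{"type":"object","properties":{"dr":{"type":"array","items":{"type":"number"}},"slide":{"type":"array","items":{"type":"number"}},"jaw":{"type":"number"}}}}},"required":["motion"]}

```bash
mkdir -p pics
python3 - <<'E'
from bench import arm, optics
import cv2
for n in("top","side"):
    im=optics.get_image(n); cv2.imwrite(f"pics/{n}0.png",im)
    c=optics.camera_info(n); print(n,c)
s=arm.read_state(); print(s)
E
```

```text
top {'camera_matrix': array([[478.68292787,   0.        , 321.75345421],
       [  0.        , 478.68292787, 238.00756977],
       [  0.        ,   0.        ,   1.        ]]), 'view': array([[-6.67406835e-03, -9.99853628e-01, -1.57537237e-02,
        -6.24149096e+01],
       [ 9.88088666e-01, -9.01599828e-03,  1.53621286e-01,
        -5.54976991e+02],
       [-1.53740836e-01, -1.45407969e-02,  9.88004211e-01,
        -9.23569334e+02],
       [ 0.00000000e+00,  0.00000000e+00,  0.00000000e+00,
         1.00000000e+00]])}
side {'camera_matrix': array([[452.97400959,   0.        , 315.03054899],
       [  0.        , 452.97400959, 241.26329057],
       [  0.        ,   0.        ,   1.        ]]), 'view': array([[ 9.01722148e-01, -4.32304850e-01, -3.11195612e-03,
        -5.09062291e+02],
       [ 2.93201449e-01,  6.06252105e-01,  7.39250496e-01,
        -1.73971884e+02],
       [-3.17694945e-01, -6.67510976e-01,  6.73423358e-01,
        -1.10441701e+03],
       [ 0.00000000e+00,  0.00000000e+00,  0.00000000e+00,
         1.00000000e+00]])}
{'clock': 0.1, 'joints': array([ 1.45659630e+00,  3.85506468e-01,  6.77338413e-03, -4.44762831e-04,
       -1.19397642e+00, -2.58586304e-01]), 'joint_vel': array([ 8.31866884e-05,  7.66868703e-04,  2.54816008e-03,  1.36778135e-03,
       -2.31213797e-04,  2.66847951e-05]), 'joint_efforts': array([-6.34930639e-04, -3.93324459e+01,  1.88927346e+01,  4.19787347e+00,
       -2.61712616e-03,  4.45546064e-06]), 'position': array([227.40817486, 581.52968593, 190.6176647 ]), 'ee_rot': array([ 9.82663354e-01, -1.85396262e-01, -1.37163164e-04,  9.69005089e-04]), 'contact_force': array([-0.10265375,  0.49108851,  0.71854854]), 'wrist_torque': array([ 0.01425253,  0.02362103, -0.03260219]), 'grasp_force': 0.0, 'gripper_width': 85.61691494840206}
```

View pics/top0.png

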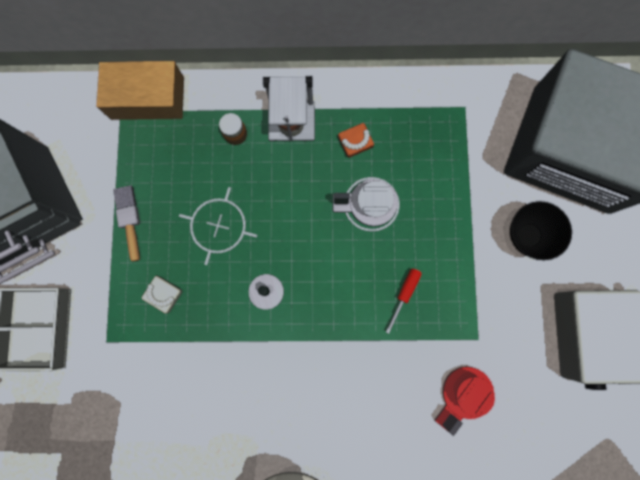

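View pics/side0.png

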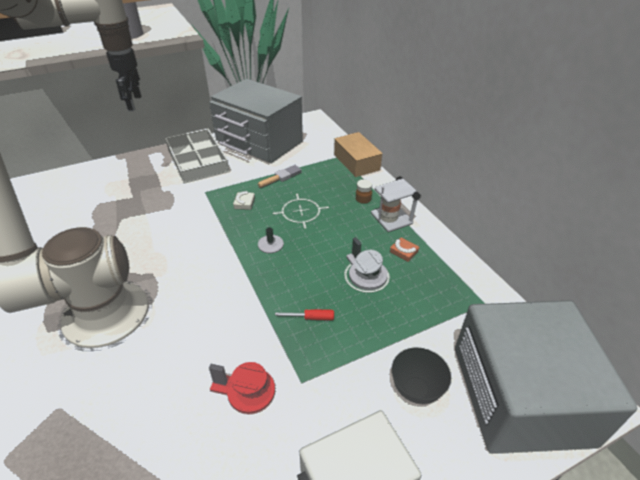

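The top view shows the stage at about (373,204) with its fin at (342,201), the cross ring at (218,225), the plate at (266,292), and a red decoy at (468,392). In the side view the stage is at (368,270) and the plate at (270,243). Next I'll measure them.

```bash
cat > h.py <<'E'
import numpy as np, cv2
from bench import arm, optics
def ray(n,uv):
    c=optics.camera_info(n); K,V=c["camera_matrix"],c["view"]; R=V[:3,:3]
    d=np.linalg.inv(K)@[uv[0],uv[1],1]; d=R.T@(d*[1,-1,-1]); return -R.T@V[:3,3], d
def onz(n,uv,z):
    o,d=ray(n,uv); return o+d*(z-o[2])/d[2]
def proj(n,p):
    c=optics.camera_info(n); q=c["view"][:3,:3]@np.asarray(p,float)+c["view"][:3,3]
    q=c["camera_matrix"]@(q*[1,-1,-1]); return q[:2]/q[2]
def tri(a,b):
    (o1,d1),(o2,d2)=ray("top",a),ray("side",b)
    A=np.c_[d1,-d2]; s=np.linalg.lstsq(A,o2-o1,rcond=None)[0]
    p,q=o1+s[0]*d1,o2+s[1]*d2; return (p+q)/2,np.linalg.norm(p-q)
def blobs(m,box,mn=15):
    x0,y0,x1,y1=box; k=np.zeros_like(m); k[y0:y1,x0:x1]=m[y0:y1,x0:x1]
    n,l,s,c=cv2.connectedComponentsWithStats(k)
    return [(s[i].tolist(),c[i].round(1).tolist()) for i in range(1,n) if s[i][4]>=mn]
E
python3 - <<'E'
from h import *
t,s=cv2.imread("pics/top0.png"),cv2.imread("pics/side0.png")
for n,im,B in(("top",t,dict(stage=(325,170,410,240),ring=(172,180,262,270),plate=(240,268,290,315))),("side",s,dict(stage=(340,232,395,298),ring=(270,190,335,230),plate=(250,222,290,255)))):
    hsv=cv2.cvtColor(im,cv2.COLOR_BGR2HSV)
    green=((hsv[...,0]>50)&(hsv[...,0]<90)&(hsv[...,1]>90)); 
    obj=(~green).astype(np.uint8); blk=((hsv[...,2]<80)&~green).astype(np.uint8)
    for k,b in B.items(): print(n,k,"obj",blobs(obj,b,40),"blk",blobs(blk,b))
a=t[165:325,230:420]; b=s[180:310,235:405]
cv2.imwrite("pics/crop.png",np.vstack([cv2.resize(t[175:235,325:410],(600,424),interpolation=2)[:290],cv2.resize(s[230:300,335:400],(290,310),interpolation=2) if 0 else np.hstack([cv2.resize(s[230:300,335:405],(300,300),interpolation=2),cv2.resize(t[265:315,240:290],(300,300),interpolation=2)])]))
E
```

```text
top stage obj [([332, 176, 68, 56, 2677], [368.5, 203.2])] blk [([332, 193, 17, 11, 177], [339.9, 197.9])]
top ring obj [([178, 187, 80, 79, 916], [217.2, 225.7]), ([206, 214, 24, 24, 157], [217.1, 225.1])] blk []
top plate obj [([248, 273, 36, 37, 1065], [265.6, 291.4])] blk [([258, 286, 11, 10, 85], [263.2, 290.1])]
side stage obj [([340, 232, 55, 64, 2260], [367.7, 265.2])] blk [([352, 240, 9, 17, 96], [355.6, 248.0]), ([371, 270, 9, 6, 26], [375.2, 273.1]), ([363, 274, 7, 3, 15], [366.7, 274.7])]
side ring obj [([270, 190, 65, 40, 1135], [297.7, 207.7])] blk []
side plate obj [([250, 222, 40, 33, 910], [266.5, 239.4])] blk [([266, 228, 8, 15, 88], [269.5, 234.6])]
```

View pics/crop.png

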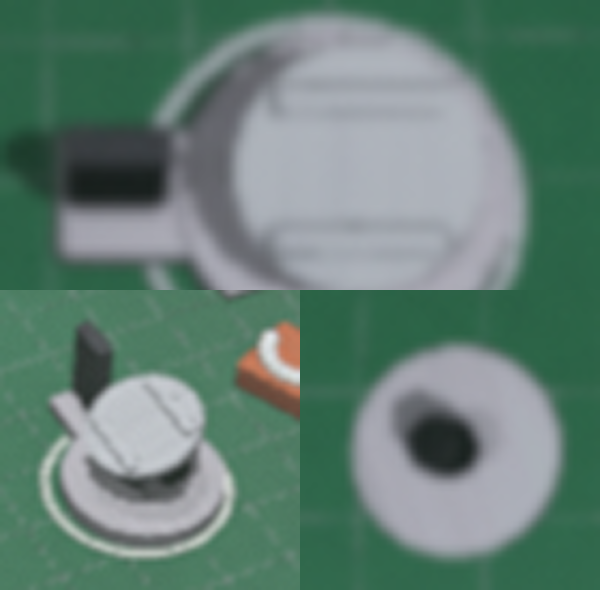

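The crop shows the stage close to aligned with the world axes: fin to +y, top sloping towards −x (image bottom), and both bars visible. The fin's top face is centred near (341.5,196) in the full top image. Next I'll work out positions and tilt.

Run:
```python
from h import *
t,s=cv2.imread("pics/top0.png"),cv2.imread("pics/side0.png")
P=lambda n,x:print(n,np.round(x,1))
P("ring cross",onz("top",(217.1,225.1),3)); P("ring box",onz("top",(217.6,226),3))
P("fin top",onz("top",(341.5,195.8),73))
P("plate c",onz("top",(265.6,291.4),5.5)); P("handle",tri((263.2,290.1),(269.5,232))[0])
hsv=cv2.cvtColor(t,cv2.COLOR_BGR2HSV)
# foot: contour points not white ring, right/bottom part
gray=((hsv[...,1]<60)).astype(np.uint8)
for z in(17,):
    for a in range(-60,61,15): pass
# print rows of saturation/value around the foot
P("S row 205",hsv[205,385:408,1]);P("V",hsv[205,385:408,2]);P("S col 373 bottom",hsv[220:238,373,1]);P("V",hsv[220:238,373,2]);P("S top",hsv[172:186,373,1])
u=cv2.resize(s[240:300,340:400],None,fx=10,fy=10,interpolation=cv2.INTER_CUBIC)
u=cv2.convertScaleAbs(u,alpha=1.3,beta=-40); cv2.imwrite("pics/s1.png",u)
```

```text
ring cross [590.3 155.2   3. ]
ring box [588.3 154.1   3. ]
fin top [ 633.9 -106.9   73. ]
plate c [449.7  50.4   5.5]
handle [449.9  49.3  51. ]
S row 205 [ 18  18  18  19  18  18  17  16  14  14  14  14  16  20  44 102 135 143
 145 143 145 144 145]
V [181 180 182 184 185 186 181 177 176 178 179 177 174 162 134 110 100 100
 100 100 100  99 100]
S col 373 bottom [ 14  14  14  16  17  22  59  93  66  37  31  60  97 110 111 111 112 111]
V [180 181 181 178 162 127 100 102 120 139 139 120 108 107 108 108 109 108]
S top [134 133 133 125  86  37  21  17  16  17  18  17  18  18]
```

View pics/s1.png

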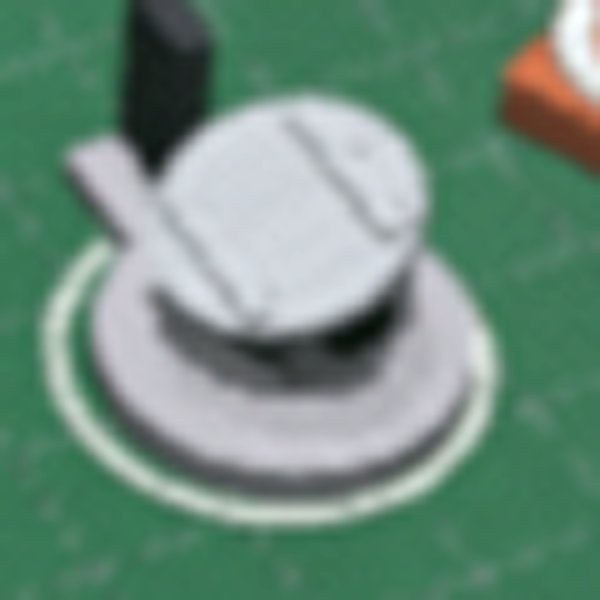

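The side view zoom shows the tilted disc's rim clearly, spanning about (355–383, 250–273) in the full image, so I'll fit an ellipse to it.

Run:
```python
from h import *
t=cv2.imread("pics/top0.png"); P=lambda n,x:print(n,np.round(x,2))
c=[onz("top",q,17) for q in((373,176.3),(373,225.3),(399.2,205))]
P("foot pts",c)
C=np.array([(c[0][0]+c[1][0])/2, c[2][1]+50]); P("centre est",C)
side=[(160,190),(200,137),(245,108),(300,97),(365,107),(408,140),(428,190),(418,235),(385,285),(330,320),(255,335),(200,322),(155,290)]
pts=(np.array(side,np.float32)/10-.5+[340,240]).astype(np.float32)
(ex,ey),(w,h),a=cv2.fitEllipse(pts); print(ex,ey,w,h,a)
a=np.deg2rad(a); R=np.array([[np.cos(a),-np.sin(a)],[np.sin(a),np.cos(a)]]); D=np.diag([w/2,h/2]); M=R@D
def run(Cx,Cy,yaw):
    y=np.array([-np.sin(yaw),np.cos(yaw),0]); x=np.array([np.cos(yaw),np.sin(yaw),0]); o3=np.array([Cx,Cy,49+12])
    dy=proj("side",o3+20*y)-proj("side",o3-20*y)
    v=np.linalg.solve(M,dy); v/=np.linalg.norm(v); n=np.array([-v[1],v[0]])
    q=[]
    for sg in(1,-1):
        o,d=ray("side",np.array([ex,ey])+M@(sg*n)); k=((o3-o)@y)/(d@y); q.append(o+k*d)
    q.sort(key=lambda p:p[2]); d=q[1]-q[0]; return np.round(q,1).tolist(),np.linalg.norm(d),np.rad2deg(np.arctan2(d[2],d@x))
for cy in(C[1]-2,C[1],C[1]+2):
  for yaw in(-.05,0,.05): print(cy,yaw,run(C[0],cy,yaw))
```

```text
foot pts [[ 689.22 -175.46   17.  ]
 [ 584.15 -173.03   17.  ]
 [ 626.71 -228.66   17.  ]]
centre est [ 636.68 -178.66]
368.06353759765625 261.12322998046875 22.664508819580078 29.290775299072266 65.4814453125
-180.65733615933226 -0.05 ([[592.2, -178.4, 53.5], [660.1, -181.8, 81.0]], np.float64(73.28983980870298), np.float64(21.99270979931523))
-180.65733615933226 0 ([[591.8, -180.7, 54.4], [659.9, -180.7, 81.4]], np.float64(73.28933589353952), np.float64(21.590642902476045))
-180.65733615933226 0.05 ([[591.3, -182.9, 55.4], [659.7, -179.5, 81.7]], np.float64(73.34310418931572), np.float64(21.023950160342523))
-178.65733615933226 -0.05 ([[593.5, -176.5, 51.2], [661.5, -179.9, 78.7]], np.float64(73.50127828050404), np.float64(21.988956837358828))
-178.65733615933226 0 ([[593.1, -178.7, 52.0], [661.4, -178.7, 79.0]], np.float64(73.50773438015156), np.float64(21.590642902475842))
-178.65733615933226 0.05 ([[592.6, -180.9, 52.9], [661.2, -177.4, 79.3]], np.float64(73.56882818707001), np.float64(21.027570855196075))
-176.65733615933226 -0.05 ([[594.7, -174.6, 48.8], [663.0, -178.0, 76.4]], np.float64(73.71272005995722), np.float64(21.985203618428553))
-176.65733615933226 0 ([[594.3, -176.7, 49.5], [662.9, -176.7, 76.7]], np.float64(73.72613286676378), np.float64(21.59064290247597))
-176.65733615933226 0.05 ([[594.0, -178.8, 50.4], [662.8, -175.4, 76.9]], np.float64(73.7945468361169), np.float64(21.03119131582953))
```

```bash
cat >> h.py <<'E'
import json,os
from scipy.spatial.transform import Rotation as Ro
F="cmd.json"
def cmd():
    d=json.load(open(F)); return np.array(d["p"]),Ro.from_quat(d["q"])
def save(p,R): json.dump(dict(p=list(map(float,p)),q=list(map(float,R.as_quat()))),open(F,"w"))
def plan(p,R=None,commit=True):
    """commanded -> target; prints slide (mm) and dr (8deg units), rounded, and stores result as commanded"""
    p0,R0=cmd(); R=R0 if R is None else R
    sl=R0.inv().apply(np.asarray(p,float)-p0).round(1); dr=((R0.inv()*R).as_rotvec()/np.deg2rad(8)).round(2)
    print("slide",sl.tolist(),"dr",dr.tolist(),"tilt dist",np.linalg.norm(sl).round())
    if commit: save(p0+R0.apply(sl),R0*Ro.from_rotvec(dr*np.deg2rad(8)))
def err():
    s=arm.read_state(); p,R=cmd(); print("t",s["clock"],"meas",s["position"].round(1),"cmd",p.round(1),"ang",np.rad2deg((R.inv()*Ro.from_quat(s["ee_rot"])).magnitude()).round(2),"F",s["contact_force"].round(1),"w",round(s["gripper_width"],1),"g",round(s["grasp_force"],1))
def down(yang): # tool down, tool y at world angle yang (deg)
    c,s=np.cos(np.deg2rad(yang)),np.sin(np.deg2rad(yang)); y=np.array([c,s,0]); z=np.array([0,0,-1.]); return Ro.from_matrix(np.c_[np.cross(y,z),y,z])
E
python3 - <<'E'
from h import *
s=arm.read_state(); save([227.607,582.06,191.612],Ro.from_quat(s["ee_rot"]))
plan((440,225,170),down(-150)); plan((633.5,-107,120),down(180))
E
```

```text
slide [327.9, 255.1, 22.1] dr [0.01, -0.01, 4.83] tilt dist 416.0
slide [384.3, -1.7, 49.9] dr [0.01, 0.0, 3.75] tilt dist 388.0
```

Request:
{"name": "step_arm", "arguments": {
  "motion": [
    {"slide": [41,32,2.8],"dr": [0,0,0.6],"jaw": 85},
    {"slide": [82,64,5.5],"dr": [0,0,1.2],"jaw": 85},
    {"slide": [123,96,8.3],"dr": [0,0,1.8],"jaw": 85},
    {"slide": [164,128,11],"dr": [0,0,2.4],"jaw": 85},
    {"slide": [205,160,13.8],"dr": [0,0,3.0],"jaw": 85},
    {"slide": [246,192,16.6],"dr": [0,0,3.6],"jaw": 85},
    {"slide": [287,224,19.3],"dr": [0,0,4.2],"jaw": 85},
    {"slide": [327.9,255.1,22.1],"dr": [0.01,-0.01,4.83],"jaw": 85}
  ]
}}

```text
clock: 1.1
position: [440.4, 223.4, 169.3]
ee_rot: [0.865, -0.501, -0.001, -0.001]
contact_force: [1.3, 0.1, -0.1]
gripper_width: 85.3
grasp_force: 0.0
```

Request:
{"name": "step_arm", "arguments": {
  "motion": [
    {"slide": [50,0,6],"dr": [0,0,0.5],"jaw": 85},
    {"slide": [105,0,13],"dr": [0,0,1.0],"jaw": 85},
    {"slide": [160,-0.5,20],"dr": [0,0,1.5],"jaw": 85},
    {"slide": [215,-1,27],"dr": [0,0,2.0],"jaw": 85},
    {"slide": [270,-1,34],"dr": [0,0,2.6],"jaw": 85},
    {"slide": [325,-1.5,41],"dr": [0,0,3.2],"jaw": 85},
    {"slide": [384.3,-1.7,49.9],"dr": [0.01,0,3.75],"jaw": 85},
    {"slide": [384.3,-1.7,49.9],"dr": [0.01,0,3.75],"jaw": 85}
  ]
}}

```text
clock: 2.1
position: [633.8, -110.3, 116.3]
ee_rot: [-0.705, 0.709, 0.002, -0.0]
contact_force: [-0.2, 0.1, -0.4]
gripper_width: 85.0
grasp_force: 0.0
```

Run:
```python
from h import *
err()
t=optics.get_image("top"); s=optics.get_image("side")
a=cv2.resize(t[130:270,290:440],(400,373),interpolation=2); b=cv2.resize(s[160:310,300:450],(373,373),interpolation=2)
cv2.imwrite("pics/a1.png",np.hstack([a,b]))
```

```text
t 2.1 meas [ 633.8 -110.3  116.3] cmd [ 633.5 -107.   120. ] ang 0.37 F [-0.2  0.1 -0.4] w 85.0 g 0.0
```

View pics/a1.png

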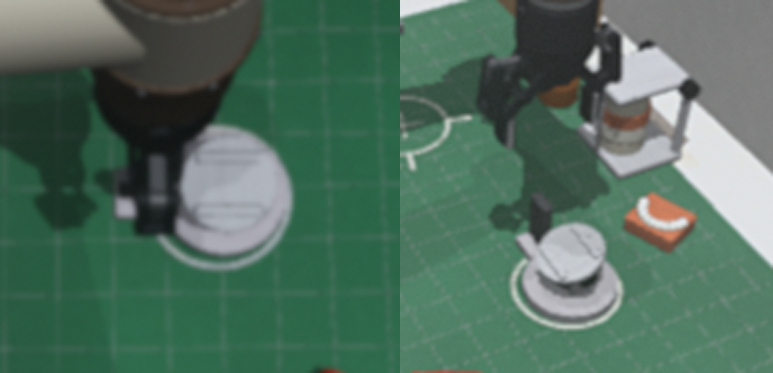

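The gripper hangs directly over the fin with one finger on each flat side, about 3 mm too far to −y. I'll descend and grip.

Request:
{"name": "step_arm", "arguments": {
  "motion": [
    {"slide": [-3,0,10],"jaw": 85},
    {"slide": [-3,0,25],"jaw": 85},
    {"slide": [-3,0,40],"jaw": 85},
    {"slide": [-3,0,55],"jaw": 85},
    {"slide": [-3,0,65],"jaw": 85},
    {"slide": [-3,0,73],"jaw": 85},
    {"slide": [-3,0,73],"jaw": 60},
    {"slide": [-3,0,73],"jaw": 45}
  ]
}}

```text
$.motion[0]: bad value
```

Request:
{"name": "step_arm", "arguments": {
  "motion": [
    {"jaw": 30},
    {"jaw": 20},
    {"jaw": 14},
    {"jaw": 10},
    {"jaw": 5},
    {"jaw": 5},
    {"jaw": 5},
    {"jaw": 5}
  ]
}}

```text
$.motion[0]: bad value
```

Run:
```python
from h import *
p,R=cmd(); save(p+R.apply([-3,0,73]),R); err()
```

```text
t 2.2 meas [ 633.1 -107.5  117.8] cmd [ 633.6 -104.    47. ] ang 0.16 F [ 0.6 -0.2 -0.4] w 85.4 g 0.0
```

Request:
{"name": "step_arm", "arguments": {
  "motion": [
    {"slide": [0,0,10],"dr": [0,0,0],"jaw": 85},
    {"slide": [0,0,25],"dr": [0,0,0],"jaw": 85},
    {"slide": [0,0,40],"dr": [0,0,0],"jaw": 85},
    {"slide": [0,0,55],"dr": [0,0,0],"jaw": 85},
    {"slide": [0,0,68],"dr": [0,0,0],"jaw": 85},
    {"slide": [0,0,74],"dr": [0,0,0],"jaw": 75},
    {"slide": [0,0,74],"dr": [0,0,0],"jaw": 60},
    {"slide": [0,0,74],"dr": [0,0,0],"jaw": 45}
  ]
}}

```text
clock: 3.2
position: [634.3, -106.7, 45.5]
ee_rot: [0.707, -0.707, 0.0, -0.002]
contact_force: [0.3, -0.7, 0.2]
gripper_width: 45.5
grasp_force: 0.0
```

Request:
{"name": "step_arm", "arguments": {
  "motion": [
    {"slide": [0,0,0],"dr": [0,0,0],"jaw": 32},
    {"slide": [0,0,0],"dr": [0,0,0],"jaw": 22},
    {"slide": [0,0,0],"dr": [0,0,0],"jaw": 16},
    {"slide": [0,0,0],"dr": [0,0,0],"jaw": 10},
    {"slide": [0,0,0],"dr": [0,0,0],"jaw": 5},
    {"slide": [0,0,0],"dr": [0,0,0],"jaw": 5},
    {"slide": [0,0,0],"dr": [0,0,0],"jaw": 5},
    {"slide": [0,0,0],"dr": [0,0,0],"jaw": 5}
  ]
}}

```text
clock: 4.2
position: [633.8, -106.7, 44.9]
ee_rot: [-0.707, 0.707, 0.0, 0.001]
contact_force: [0.0, -0.5, -0.3]
gripper_width: 4.9
grasp_force: 0.0
```

Run:
```python
from h import *
save([633.5,-107,46],down(180)); err()
p,R=cmd()
plan(p+[-45,330,0],commit=False)
```

```text
t 4.2 meas [ 633.8 -106.7   44.9] cmd [ 633.5 -107.    46. ] ang 0.15 F [ 0.  -0.5 -0.3] w 4.9 g 0.0
slide [-330.0, 45.0, 0.0] dr [0.0, 0.0, 0.0] tilt dist 333.0
```

Run:
```python
from h import *
t=optics.get_image("top"); s=optics.get_image("side")
cv2.imwrite("pics/s2f.png",s);cv2.imwrite("pics/t2f.png",t)
a=cv2.resize(t[160:250,310:420],(400,327),interpolation=2); b=cv2.resize(s[200:300,325:425],(400,400),interpolation=2)[:327]
cv2.imwrite("pics/a2.png",np.hstack([a,b])); print(proj("side",arm.read_state()["position"]))
```

```text
[355.79602798 248.63466486]
```

View pics/a2.png

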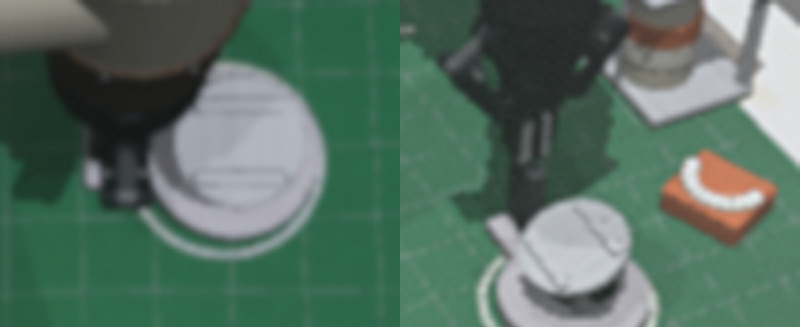

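Run:
```python
from h import *
s0=cv2.imread("pics/side0.png"); s=cv2.imread("pics/s2f.png"); t0=cv2.imread("pics/top0.png"); t=cv2.imread("pics/t2f.png")
for z in(73,15):
  for x,y in((627.5,-122),(639.5,-122),(627.5,-92),(639.5,-92)): print(z,x,y,proj("side",(x,y,z)).round(1),proj("top",(x,y,z)).round(1))
f=lambda im:cv2.convertScaleAbs(cv2.resize(im[220:270,330:380],(400,400),interpolation=2),alpha=2)
cv2.imwrite("pics/a3.png",np.hstack([f(s0),f(s)]))
for a,b,n in((s0,s,"side"),(t0,t,"top")): pass
```

```text
73 627.5 -122 [357.2 245.1] [349.2 198.9]
73 639.5 -122 [361.3 243.8] [349.1 193. ]
73 627.5 -92 [351.6 238.1] [334. 199.]
73 639.5 -92 [355.6 236.8] [333.9 193.1]
15 627.5 -122 [355.9 261. ] [348.1 205.4]
15 639.5 -122 [359.8 259.6] [348.  199.8]
15 627.5 -92 [350.5 254. ] [333.7 205.5]
15 639.5 -92 [354.4 252.7] [333.7 199.9]
```

View pics/a3.png

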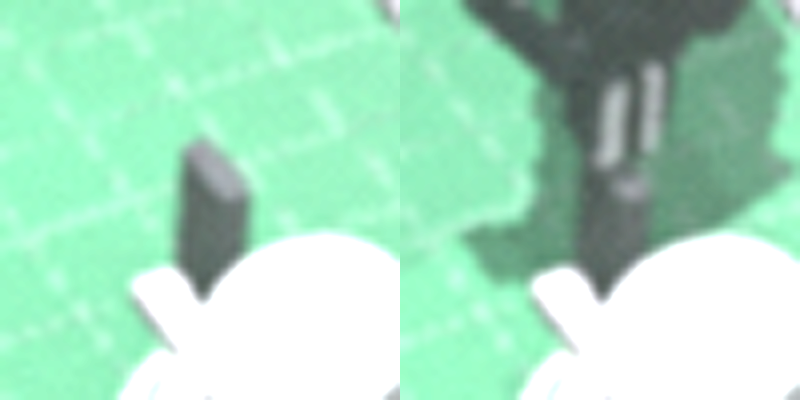

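Run:
```python
from h import *
for z in(110,118,131,145): print(z,proj("side",(591,-107.5,z)).round(1),proj("side",(675,-107.5,z)).round(1))
for z in(45,60,73,80): print(z,proj("side",(634,-107,z)).round(1))
st=arm.read_state(); print(st)
```

```text
110 [342.7 235.2] [371.3 225.8]
118 [342.8 232.8] [371.6 223.4]
131 [343.  228.9] [372.  219.5]
145 [343.2 224.6] [372.4 215.3]
45 [355.9 248.7]
60 [356.3 244.5]
73 [356.6 240.9]
80 [356.7 238.9]
{'clock': 4.3, 'joints': array([ 0.08337664,  0.54257649, -0.12669424, -0.00276801, -0.90016507,
       -0.08164531]), 'joint_vel': array([ 0.00040893, -0.00028235,  0.0004741 ,  0.00137917, -0.00022425,
        0.00095629]), 'joint_efforts': array([-3.06709853e-04, -4.38934565e+01,  1.59019303e+01,  3.53073746e+00,
        2.45367599e-03,  1.70415336e-05]), 'position': array([ 633.75908447, -106.65873271,   44.93321616]), 'ee_rot': array([ 7.07110638e-01, -7.07101765e-01, -3.87980453e-04, -1.22030283e-03]), 'contact_force': array([-0.45527338, -0.80378969,  0.7632325 ]), 'wrist_torque': array([-0.06752046,  0.0215957 , -0.01683235]), 'grasp_force': 0.0, 'gripper_width': 4.88204200172296}
```

The closed fingertips end right at the top of the fin (row ≈240.6, so z ≈ 74), about 29 mm above the reported TCP. That means they closed over the fin, which fits the zero grip force. I'll open, go lower and check again.

Request:
{"name": "step_arm", "arguments": {
  "motion": [
    {"slide": [0,0,0],"dr": [0,0,0],"jaw": 20},
    {"slide": [0,0,0],"dr": [0,0,0],"jaw": 40},
    {"slide": [0,0,0],"dr": [0,0,0],"jaw": 60},
    {"slide": [0,0,0],"dr": [0,0,0],"jaw": 60},
    {"slide": [0,0,6],"dr": [0,0,0],"jaw": 60},
    {"slide": [0,0,12],"dr": [0,0,0],"jaw": 60},
    {"slide": [0,0,18],"dr": [0,0,0],"jaw": 60},
    {"slide": [0,0,18],"dr": [0,0,0],"jaw": 60}
  ]
}}

```text
clock: 5.3
position: [633.2, -106.6, 26.0]
ee_rot: [-0.707, 0.707, 0.001, 0.001]
contact_force: [0.7, -0.7, -0.0]
gripper_width: 59.7
grasp_force: 0.0
```

Run:
```python
from h import *
err(); s=optics.get_image("side"); t=optics.get_image("top")
f=lambda im:cv2.convertScaleAbs(cv2.resize(im,(400,400),interpolation=2),alpha=1.8)
cv2.imwrite("pics/a4.png",np.hstack([f(s[205:275,320:390]),f(t[165:235,310:380])]))
for z in (27,40,55,70): print(z,proj("side",(604,-107,z)).round(1),proj("side",(664,-107,z)).round(1))
```

```text
t 5.3 meas [ 633.2 -106.6   26. ] cmd [ 633.5 -107.    46. ] ang 0.13 F [ 0.7 -0.7 -0. ] w 59.7 g 0.0
27 [345.7 256.9] [365.2 250.2]
40 [345.9 253.4] [365.6 246.7]
55 [346.2 249.3] [366.  242.6]
70 [346.4 245.1] [366.4 238.4]
```

View pics/a4.png

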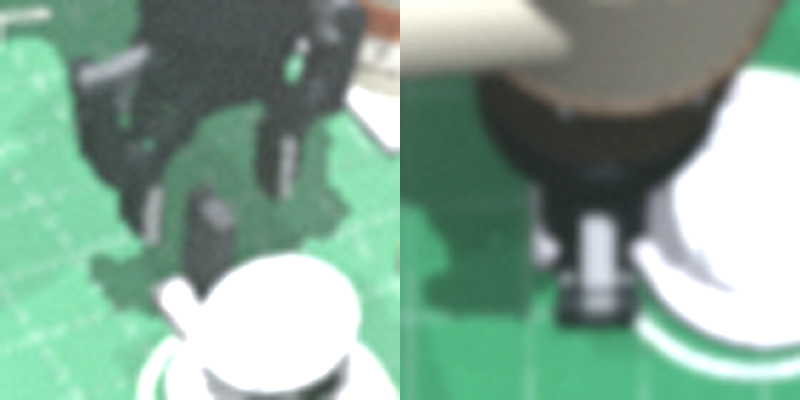

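The open fingers straddle the fin with their tips at about z 63–68, against a reported 26. So the real fingertips sit about 29 mm behind the reported TCP along the tool axis. I'll go 11 mm lower and grip.

Request:
{"name": "step_arm", "arguments": {
  "motion": [
    {"slide": [0,0,6],"dr": [0,0,0],"jaw": 60},
    {"slide": [0,0,11],"dr": [0,0,0],"jaw": 50},
    {"slide": [0,0,11],"dr": [0,0,0],"jaw": 35},
    {"slide": [0,0,11],"dr": [0,0,0],"jaw": 22},
    {"slide": [0,0,11],"dr": [0,0,0],"jaw": 14},
    {"slide": [0,0,11],"dr": [0,0,0],"jaw": 5},
    {"slide": [0,0,11],"dr": [0,0,0],"jaw": 5},
    {"slide": [0,0,11],"dr": [0,0,0],"jaw": 5}
  ]
}}

```text
clock: 6.4
position: [634.8, -106.5, 16.5]
ee_rot: [0.707, -0.707, 0.0, -0.002]
contact_force: [2.8, 0.4, 1.9]
gripper_width: 10.5
grasp_force: 62.0
```

Request:
{"name": "step_arm", "arguments": {
  "motion": [
    {"slide": [-10,1.4,0],"dr": [0,0,0],"jaw": 5},
    {"slide": [-30,4.1,0],"dr": [0,0,0],"jaw": 5},
    {"slide": [-52,7.1,0],"dr": [0,0,0],"jaw": 5},
    {"slide": [-75,10.2,0],"dr": [0,0,0],"jaw": 5},
    {"slide": [-98,13.4,0],"dr": [0,0,0],"jaw": 5},
    {"slide": [-120,16.4,0],"dr": [0,0,0],"jaw": 5},
    {"slide": [-140,19.1,0],"dr": [0,0,0],"jaw": 5},
    {"slide": [-155,21.1,0],"dr": [0,0,0],"jaw": 5}
  ]
}}

```text
clock: 7.4
position: [611.7, 47.5, 16.5]
ee_rot: [-0.707, 0.707, 0.0, -0.0]
contact_force: [0.6, -6.0, 3.6]
gripper_width: 10.4
grasp_force: 62.2
```

Run:
```python
from h import *
err()
```

```text
t 7.4 meas [611.7  47.5  16.5] cmd [ 633.5 -107.    46. ] ang 0.06 F [ 0.6 -6.   3.6] w 10.4 g 62.2
```

Request:
{"name": "step_arm", "arguments": {
  "motion": [
    {"slide": [-12,1.6,0],"dr": [0,0,0],"jaw": 5},
    {"slide": [-35,4.8,0],"dr": [0,0,0],"jaw": 5},
    {"slide": [-60,8.2,0],"dr": [0,0,0],"jaw": 5},
    {"slide": [-86,11.8,0],"dr": [0,0,0],"jaw": 5},
    {"slide": [-112,15.3,0],"dr": [0,0,0],"jaw": 5},
    {"slide": [-138,18.9,0],"dr": [0,0,0],"jaw": 5},
    {"slide": [-160,21.9,0],"dr": [0,0,0],"jaw": 5},
    {"slide": [-175,23.9,0],"dr": [0,0,0],"jaw": 5}
  ]
}}

```text
clock: 8.4
position: [587.7, 222.7, 16.5]
ee_rot: [-0.707, 0.707, 0.0, -0.0]
contact_force: [0.7, -5.7, 2.7]
gripper_width: 10.1
grasp_force: 62.2
```

Run:
```python
from h import *
save([588.5,223,17],down(180)); err(); s=optics.get_image("side"); t=optics.get_image("top")
cv2.imwrite("pics/s5f.png",s);cv2.imwrite("pics/t5f.png",t)
f=lambda im:cv2.resize(im,(400,400),interpolation=2)
cv2.imwrite("pics/a5.png",np.hstack([f(s[170:240,265:335]),f(t[180:270,175:265])]))
```

```text
t 8.4 meas [587.7 222.7  16.5] cmd [588.5 223.   17. ] ang 0.07 F [ 0.7 -5.7  2.7] w 10.1 g 62.2
```

View pics/a5.png

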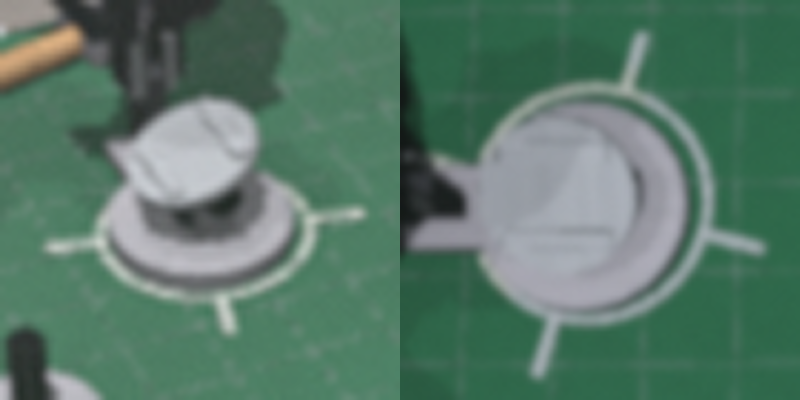

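Run:
```python
from h import *
P=lambda n,x:print(n,np.round(x,1))
q=lambda x,y:((x-400)/4.444+174.5,y/4.444+179.5)
for n,p in dict(right=(687,205),top=(583,100),bot=(583,312)).items(): P("foot "+n,onz("top",q(*p),17))
for n,p in dict(right=(714,203),top=(592,81),bot=(592,326)).items(): P("ring "+n,onz("top",q(*p),3))
q=lambda x,y:(x/5.714+264.5,y/5.714+169.5)
for n,p in dict(L=(97,233),R=(303,215),B=(205,281)).items(): P("side foottop "+n,onz("side",q(*p),17))
side=[(131,185),(135,155),(165,115),(205,98),(240,103),(258,130),(255,160),(235,187),(200,203),(160,203)]
(ex,ey),(w,h),a=cv2.fitEllipse(np.array([q(*p) for p in side],np.float32)); print(ex,ey,w,h)
a=np.deg2rad(a); M=np.array([[np.cos(a),-np.sin(a)],[np.sin(a),np.cos(a)]])@np.diag([w/2,h/2])
for Cy in(152,156):
    dy=proj("side",(585,Cy+20,61))-proj("side",(585,Cy-20,61)); v=np.linalg.solve(M,dy); v/=np.linalg.norm(v); n=np.array([-v[1],v[0]]); r=[]
    for sg in(1,-1):
        o,d=ray("side",np.array([ex,ey])+M@(sg*n)); r.append(o+(Cy-o[1])/d[1]*d)
    r.sort(key=lambda p:p[2]); d=r[1]-r[0]; P("rim",r); print(np.linalg.norm(d),np.rad2deg(np.arctan2(d[2],d[0])))
```

```text
foot right [586.1 105.9  17. ]
foot top [637.1 156.2  17. ]
foot bot [535.9 153.5  17. ]
ring right [589.5  95.7   3. ]
ring top [649.7 155.5   3. ]
ring bot [531.1 152.4   3. ]
side foottop L [530.7 164.3  17. ]
side foottop R [635.7 130.6  17. ]
side foottop B [565.8 102.9  17. ]
298.7839660644531 196.23504638671875 17.14932632446289 24.22252655029297
rim [[550.6 152.   46.9]
 [617.3 152.   74.5]]
72.1744913805625 22.453107365017622
rim [[552.1 156.   43.6]
 [619.1 156.   71.3]]
72.46209365290879 22.453107365017328
```

Stage at about (587,154), cross-ring at about (590,155). I'll nudge +3 mm in x, hold, then release.

Request:
{"name": "step_arm", "arguments": {
  "motion": [
    {"slide": [0,-2,0],"dr": [0,0,0],"jaw": 5},
    {"slide": [0,-3,0],"dr": [0,0,0],"jaw": 5},
    {"slide": [0,-3,0],"dr": [0,0,0],"jaw": 5},
    {"slide": [0,-3,0],"dr": [0,0,0],"jaw": 5},
    {"slide": [0,-3,0],"dr": [0,0,0],"jaw": 14},
    {"slide": [0,-3,0],"dr": [0,0,0],"jaw": 30},
    {"slide": [0,-3,0],"dr": [0,0,0],"jaw": 45},
    {"slide": [0,-3,0],"dr": [0,0,0],"jaw": 55}
  ]
}}

```text
clock: 9.5
position: [592.0, 223.2, 16.5]
ee_rot: [-0.707, 0.707, 0.0, 0.001]
contact_force: [0.0, -0.1, -0.0]
gripper_width: 54.9
grasp_force: 0.0
```

Run:
```python
from h import *
save([591.5,223,17],down(180)); err()
plan((591.5,223,130)); plan((450,49.5,110),down(-90))
```

```text
t 9.5 meas [592.  223.2  16.5] cmd [591.5 223.   17. ] ang 0.15 F [ 0.  -0.1 -0. ] w 54.9 g 0.0
slide [0.0, 0.0, -113.0] dr [0.0, 0.0, 0.0] tilt dist 113.0
slide [173.5, 141.5, 20.0] dr [-0.0, -0.0, -11.25] tilt dist 225.0
```

Run:
```python
from h import *
save([591.5,223,17],down(180)); R=down(180)*Ro.from_euler('z',-32,degrees=True)
plan((591.5,223,130),R); plan((450,50,70),down(-90)); plan((450,50,-4)); print(cmd()[0])
```

```text
slide [0.0, 0.0, -113.0] dr [0.0, 0.0, -4.0] tilt dist 113.0
slide [71.7, 211.7, 60.0] dr [-0.0, -0.0, -7.25] tilt dist 231.0
slide [0.0, 0.0, 74.0] dr [0.0, 0.0, 0.0] tilt dist 74.0
[449.96342929  50.01104327  -4.        ]
```

Request:
{"name": "step_arm", "arguments": {
  "motion": [
    {"slide": [0,0,-15],"dr": [0,0,0],"jaw": 65},
    {"slide": [0,0,-45],"dr": [0,0,0],"jaw": 65},
    {"slide": [0,0,-85],"dr": [0,0,0],"jaw": 65},
    {"slide": [0,0,-113],"dr": [0,0,-0.5],"jaw": 65},
    {"slide": [0,0,-113],"dr": [0,0,-1.4],"jaw": 65},
    {"slide": [0,0,-113],"dr": [0,0,-2.4],"jaw": 65},
    {"slide": [0,0,-113],"dr": [0,0,-3.4],"jaw": 65},
    {"slide": [0,0,-113],"dr": [0,0,-4],"jaw": 65}
  ]
}}

```text
clock: 10.5
position: [592.0, 223.2, 131.0]
ee_rot: [0.875, -0.483, 0.0, -0.002]
contact_force: [0.2, -1.4, -0.7]
gripper_width: 65.3
grasp_force: 0.0
```

Request:
{"name": "step_arm", "arguments": {
  "motion": [
    {"slide": [10,30,0],"dr": [0,0,-1.0],"jaw": 65},
    {"slide": [23,67,0],"dr": [0,0,-2.1],"jaw": 65},
    {"slide": [36,106,0],"dr": [0,0,-3.2],"jaw": 65},
    {"slide": [50,146,10],"dr": [0,0,-4.3],"jaw": 65},
    {"slide": [62,184,30],"dr": [0,0,-5.4],"jaw": 65},
    {"slide": [71.7,211.7,50],"dr": [0,0,-6.5],"jaw": 65},
    {"slide": [71.7,211.7,60],"dr": [0,0,-7.25],"jaw": 65},
    {"slide": [71.7,211.7,60],"dr": [0,0,-7.25],"jaw": 65}
  ]
}}

```text
clock: 11.5
position: [450.3, 50.1, 69.7]
ee_rot: [1.0, -0.001, 0.001, -0.001]
contact_force: [0.9, 0.4, 0.8]
gripper_width: 65.3
grasp_force: 0.0
```

Run:
```python
from h import *
err(); s=optics.get_image("side"); t=optics.get_image("top")
cv2.imwrite("pics/s6f.png",s);cv2.imwrite("pics/t6f.png",t)
f=lambda im:cv2.convertScaleAbs(cv2.resize(im,(400,400),interpolation=2),alpha=1.5)
cv2.imwrite("pics/a6.png",np.hstack([f(s[180:260,230:310]),f(t[180:320,180:320])]))
```

```text
t 11.5 meas [450.3  50.1  69.7] cmd [450.  50.  -4.] ang 0.19 F [0.9 0.4 0.8] w 65.3 g 0.0
```

View pics/a6.png

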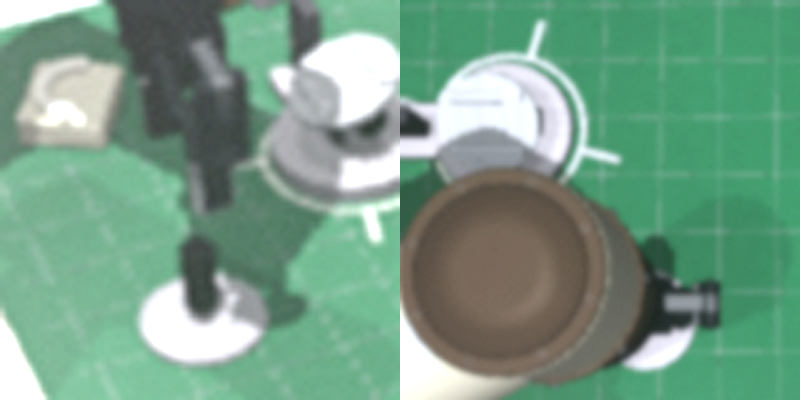

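The tool sits over the handle with the open fingers on its ±y sides (far tip near (262,206), near tip near (272,221), handle at (269.5,232)). The stage is centred in the ring. I'll descend and grip.

Request:
{"name": "step_arm", "arguments": {
  "motion": [
    {"slide": [0,0,20],"dr": [0,0,0],"jaw": 65},
    {"slide": [0,0,45],"dr": [0,0,0],"jaw": 65},
    {"slide": [0,0,65],"dr": [0,0,0],"jaw": 60},
    {"slide": [0,0,74],"dr": [0,0,0],"jaw": 50},
    {"slide": [0,0,74],"dr": [0,0,0],"jaw": 35},
    {"slide": [0,0,74],"dr": [0,0,0],"jaw": 22},
    {"slide": [0,0,74],"dr": [0,0,0],"jaw": 10},
    {"slide": [0,0,74],"dr": [0,0,0],"jaw": 10}
  ]
}}

```text
clock: 12.6
position: [451.3, 51.0, -3.9]
ee_rot: [1.0, 0.0, 0.002, -0.002]
contact_force: [-1.8, 1.1, 5.7]
gripper_width: 17.6
grasp_force: 59.0
```

Gripped. Next I'll lift and work out the approach.

```bash
cat >> h.py <<'E'
def tilted(deg):
    a=np.deg2rad(deg); s,c=np.sin(a),np.cos(a); return Ro.from_matrix(np.array([[c,0,s],[0,-1,0],[s,0,-c]]).T)
E
python3 - <<'E'
from h import *
save([450,50,-4],down(-90)); plan((450,50,100)); 
th=22; R=tilted(th); z=R.apply([0,0,1]); face=np.array([591,154.8,49])-16*z
C=face+6.9*z; print(face,C)
plan(C-40*z,R); plan(C-5*z)
E
```

```text
slide [0.0, 0.0, -104.0] dr [0.0, 0.0, 0.0] tilt dist 104.0
[585.00629451 154.8         63.83494167] [587.59108    154.8         57.43737308]
slide [122.6, -104.8, 5.5] dr [-0.0, 2.75, 0.0] tilt dist 161.0
slide [0.0, 0.0, 35.0] dr [0.0, 0.0, 0.0] tilt dist 35.0
```

Request:
{"name": "step_arm", "arguments": {
  "motion": [
    {"slide": [0,0,-5],"dr": [0,0,0],"jaw": 10},
    {"slide": [0,0,-20],"dr": [0,0,0],"jaw": 10},
    {"slide": [0,0,-40],"dr": [0,0,0],"jaw": 10},
    {"slide": [0,0,-60],"dr": [0,0,0],"jaw": 10},
    {"slide": [0,0,-80],"dr": [0,0,0],"jaw": 10},
    {"slide": [0,0,-95],"dr": [0,0,0],"jaw": 10},
    {"slide": [0,0,-104],"dr": [0,0,0],"jaw": 10},
    {"slide": [0,0,-104],"dr": [0,0,0],"jaw": 10}
  ]
}}

```text
clock: 13.6
position: [450.1, 50.3, 99.3]
ee_rot: [1.0, -0.0, 0.001, -0.001]
contact_force: [-0.8, -0.4, -2.5]
gripper_width: 18.1
grasp_force: 58.6
```

Request:
{"name": "step_arm", "arguments": {
  "motion": [
    {"slide": [10,-9,0],"dr": [0,0.3,0],"jaw": 10},
    {"slide": [30,-26,0],"dr": [0,0.7,0],"jaw": 10},
    {"slide": [52,-45,1],"dr": [0,1.2,0],"jaw": 10},
    {"slide": [75,-64,2],"dr": [0,1.7,0],"jaw": 10},
    {"slide": [98,-84,3],"dr": [0,2.2,0],"jaw": 10},
    {"slide": [114,-97,4],"dr": [0,2.6,0],"jaw": 10},
    {"slide": [122.6,-104.8,5.5],"dr": [0,2.75,0],"jaw": 10},
    {"slide": [122.6,-104.8,5.5],"dr": [0,2.75,0],"jaw": 10}
  ]
}}

```text
clock: 14.6
position: [571.6, 154.0, 92.1]
ee_rot: [0.982, 0.0, 0.19, 0.0]
contact_force: [0.2, -0.8, -1.9]
gripper_width: 17.8
grasp_force: 58.8
```

Run:
```python
from h import *
R=tilted(22);z=R.apply([0,0,1]); C=np.array([587.6,154.8,57.4]); save(C-40*z,R); err()
s=optics.get_image("side"); cv2.imwrite("pics/s7f.png",s); t=optics.get_image("top"); cv2.imwrite("pics/t7f.png",t)
# grey plate disc in side view: expected centre of underside/top rim, compare with bright mask
o=np.array(arm.read_state()["position"])-6.9*z; top=o-5*z
print("pred plate top centre px",proj("side",top),"face",proj("side",(585,154.8,63.8)))
rim=np.array([proj("side",top+R.apply([36*np.cos(a),36*np.sin(a),0])) for a in np.linspace(0,6.28,24)]); print("pred rim bbox",rim.min(0),rim.max(0))
hsv=cv2.cvtColor(s,cv2.COLOR_BGR2HSV); m=((hsv[...,1]<45)&(hsv[...,2]>110)).astype(np.uint8)
print(blobs(m,(262,160,335,235),20))
for r in range(172,212,3): print(r,''.join('#' if v>150 else '+' if v>100 else '.' if v>60 else ' ' for v in np.where(hsv[r,260:335,1]<60,hsv[r,260:335,2],0)))
```

```text
t 14.6 meas [571.6 154.   92.1] cmd [572.6 154.8  94.5] ang 0.13 F [ 0.2 -0.8 -1.9] w 17.8 g 58.8
pred plate top centre px [292.99323077 185.17191492] face [298.70627523 194.79223684]
pred rim bbox [281.59270228 175.97641113] [304.51220426 194.59727461]
[([262, 160, 21, 19, 224], [269.8, 169.5]), ([278, 160, 8, 8, 30], [281.7, 163.1]), ([286, 160, 40, 13, 241], [300.3, 163.7]), ([273, 177, 56, 52, 814], [300.6, 203.9]), ([282, 191, 6, 4, 20], [284.4, 192.4])]
172 ####################+.         .++++.....+                                 
175 ##########   ++   ####+.      ......                                       
178      ++            ++++....    ..+########+                                
181                ..    +++ +...   ..##########+                              
184         ..             ++++..    .+#########+                              
187 ....                  ++++++++...++########++#+                            
190                      .+++++++++++++######++++#####                         
193                      .++##++++++++++#+++++++++####+                        
196                         ..++....++++++++++++++###++                        
199      ..                  ..++++++++++++++++#####++++                       
202                          .+++++++++++++#####+...++++####                   
205                        .+++++++....+++++..    ..++++#######                
208                       ++###++++++++............+++######++#######+++       
211                    +####++#####+++++++++++++++#########+ +##+
```

The plate in the image matches the prediction to about 1 px, so I'll approach along the normal.

Request:
{"name": "step_arm", "arguments": {
  "motion": [
    {"slide": [0,0,4],"dr": [0,0,0],"jaw": 10},
    {"slide": [0,0,10],"dr": [0,0,0],"jaw": 10},
    {"slide": [0,0,17],"dr": [0,0,0],"jaw": 10},
    {"slide": [0,0,23],"dr": [0,0,0],"jaw": 10},
    {"slide": [0,0,28],"dr": [0,0,0],"jaw": 10},
    {"slide": [0,0,32],"dr": [0,0,0],"jaw": 10},
    {"slide": [0,0,33],"dr": [0,0,0],"jaw": 10},
    {"slide": [0,0,33],"dr": [0,0,0],"jaw": 10}
  ]
}}

```text
clock: 15.7
position: [585.3, 155.0, 63.4]
ee_rot: [0.982, -0.0, 0.191, -0.001]
contact_force: [-0.7, 0.1, -2.0]
gripper_width: 18.1
grasp_force: 58.8
```

```bash
cat >> h.py <<'E'
def push():
    R=tilted(22);z=R.apply([0,0,1]); C=np.array([587.6,154.8,57.4]); s=arm.read_state(); f=s["contact_force"]
    print("t",s["clock"],"pos",s["position"].round(1),"past contact est (along z)",((s["position"]-C)@z).round(2),"lat",R.inv().apply(s["position"]-C).round(1),"F tool",R.inv().apply(f).round(1),"M tool",R.inv().apply(s["wrist_torque"]).round(2),"ang",np.rad2deg((R.inv()*Ro.from_quat(s["ee_rot"])).as_rotvec()).round(2),s["grasp_force"])
E
python3 - <<'E'
from h import *
push()
E
```

```text
t 15.7 pos [585.3 155.   63.4] past contact est (along z) -6.47 lat [ 0.1 -0.2 -6.5] F tool [-1.4 -0.1  1.6] M tool [-0.02 -0.98 -0.02] ang [0.12 0.07 0.07] 58.77798914909363
```

Request:
{"name": "step_arm", "arguments": {
  "motion": [
    {"slide": [0,0,1],"dr": [0,0,0],"jaw": 10},
    {"slide": [0,0,2],"dr": [0,0,0],"jaw": 10},
    {"slide": [0,0,3],"dr": [0,0,0],"jaw": 10},
    {"slide": [0,0,4],"dr": [0,0,0],"jaw": 10},
    {"slide": [0,0,5],"dr": [0,0,0],"jaw": 10},
    {"slide": [0,0,5],"dr": [0,0,0],"jaw": 10},
    {"slide": [0,0,5],"dr": [0,0,0],"jaw": 10},
    {"slide": [0,0,5],"dr": [0,0,0],"jaw": 10}
  ]
}}

```text
clock: 16.7
position: [587.1, 155.2, 58.8]
ee_rot: [0.982, -0.0, 0.191, -0.001]
contact_force: [0.3, 0.3, -2.7]
gripper_width: 18.3
grasp_force: 58.8
```

```bash
python3 -c "
from h import *
push()"
```

```text
t 16.7 pos [587.1 155.2  58.8] past contact est (along z) -1.5 lat [ 0.  -0.4 -1.5] F tool [-0.7 -0.3  2.6] M tool [-0.01 -0.94  0.02] ang [0.12 0.07 0.05] 58.78213405609131
```

Request:
{"name": "step_arm", "arguments": {
  "motion": [
    {"slide": [0,0,0.3],"dr": [0,0,0],"jaw": 10},
    {"slide": [0,0,0.6],"dr": [0,0,0],"jaw": 10},
    {"slide": [0,0,0.9],"dr": [0,0,0],"jaw": 10},
    {"slide": [0,0,1.2],"dr": [0,0,0],"jaw": 10},
    {"slide": [0,0,1.5],"dr": [0,0,0],"jaw": 10},
    {"slide": [0,0,1.5],"dr": [0,0,0],"jaw": 10},
    {"slide": [0,0,1.5],"dr": [0,0,0],"jaw": 10},
    {"slide": [0,0,1.5],"dr": [0,0,0],"jaw": 10}
  ]
}}

```text
clock: 17.7
position: [587.7, 155.2, 57.5]
ee_rot: [0.981, -0.0, 0.192, -0.001]
contact_force: [-0.1, 0.7, 0.6]
gripper_width: 18.1
grasp_force: 59.0
```

```bash
python3 -c "
from h import *
push()"
```

```text
t 17.7 pos [587.7 155.2  57.5] past contact est (along z) -0.05 lat [ 0.2 -0.4 -0.1] F tool [ 0.2 -0.7 -0.6] M tool [ 0.09 -1.02  0.04] ang [0.13 0.08 0.04] 59.00310695171356
```

Request:
{"name": "step_arm", "arguments": {
  "motion": [
    {"slide": [0,0,0.2],"dr": [0,0,0],"jaw": 10},
    {"slide": [0,0,0.4],"dr": [0,0,0],"jaw": 10},
    {"slide": [0,0,0.6],"dr": [0,0,0],"jaw": 10},
    {"slide": [0,0,0.8],"dr": [0,0,0],"jaw": 10},
    {"slide": [0,0,1.0],"dr": [0,0,0],"jaw": 10},
    {"slide": [0,0,1.0],"dr": [0,0,0],"jaw": 10},
    {"slide": [0,0,1.0],"dr": [0,0,0],"jaw": 10},
    {"slide": [0,0,1.0],"dr": [0,0,0],"jaw": 10}
  ]
}}

```text
clock: 18.7
position: [588.1, 155.2, 56.6]
ee_rot: [0.981, -0.0, 0.192, -0.001]
contact_force: [-2.2, 0.7, 2.8]
gripper_width: 18.0
grasp_force: 59.3
```

```bash
python3 -c "
from h import *
push()"
```

```text
t 18.7 pos [588.1 155.2  56.6] past contact est (along z) 0.97 lat [ 0.1 -0.4  1. ] F tool [-1.  -0.7 -3.4] M tool [ 0.13 -1.04  0.02] ang [0.13 0.08 0.05] 59.302178621292114
```

Request:
{"name": "step_arm", "arguments": {
  "motion": [
    {"slide": [0,0,0.2],"dr": [0,0,0],"jaw": 10},
    {"slide": [0,0,0.4],"dr": [0,0,0],"jaw": 10},
    {"slide": [0,0,0.6],"dr": [0,0,0],"jaw": 10},
    {"slide": [0,0,0.8],"dr": [0,0,0],"jaw": 10},
    {"slide": [0,0,0.8],"dr": [0,0,0],"jaw": 10},
    {"slide": [0,0,0.8],"dr": [0,0,0],"jaw": 10},
    {"slide": [0,0,0.8],"dr": [0,0,0],"jaw": 10},
    {"slide": [0,0,0.8],"dr": [0,0,0],"jaw": 10}
  ]
}}

```text
clock: 19.7
position: [588.5, 155.2, 56.2]
ee_rot: [0.981, -0.0, 0.192, -0.001]
contact_force: [-3.7, 0.6, 6.6]
gripper_width: 18.1
grasp_force: 59.7
```

```bash
python3 -c "
from h import *
push()"
```

```text
t 19.7 pos [588.5 155.2  56.2] past contact est (along z) 1.42 lat [ 0.4 -0.4  1.4] F tool [-0.9 -0.6 -7.5] M tool [ 0.06 -1.21  0.03] ang [0.13 0.11 0.05] 59.66863811016083
```

The moment change shows the lower bar carrying most of the load, so the plate is slightly too steep. I'll ease off and reduce the tilt by about 2°.

Request:
{"name": "step_arm", "arguments": {
  "motion": [
    {"slide": [0,0,-0.2],"dr": [0,0,0],"jaw": 10},
    {"slide": [0,0,-0.4],"dr": [0,-0.05,0],"jaw": 10},
    {"slide": [0,0,-0.4],"dr": [0,-0.1,0],"jaw": 10},
    {"slide": [-0.1,0,-0.4],"dr": [0,-0.15,0],"jaw": 10},
    {"slide": [-0.2,0,-0.4],"dr": [0,-0.2,0],"jaw": 10},
    {"slide": [-0.2,0,-0.4],"dr": [0,-0.25,0],"jaw": 10},
    {"slide": [-0.2,0,-0.4],"dr": [0,-0.25,0],"jaw": 10},
    {"slide": [-0.2,0,-0.4],"dr": [0,-0.25,0],"jaw": 10}
  ]
}}

```text
clock: 20.7
position: [587.9, 155.1, 56.0]
ee_rot: [0.985, -0.0, 0.174, -0.001]
contact_force: [-1.5, -0.3, 3.6]
gripper_width: 18.1
grasp_force: 59.4
```

```bash
python3 -c "
from h import *
push()"
```

```text
t 20.7 pos [587.9 155.1  56. ] past contact est (along z) 1.4 lat [-0.2 -0.3  1.4] F tool [-0.   0.3 -3.9] M tool [ 0.09 -0.97  0.03] ang [ 0.11 -1.94  0.04] 59.421266913414
```

```bash
cat >> h.py <<'E'
def avg(th,n=5):
    R=tilted(th); A=[]
    for _ in range(n):
        optics.get_image("side"); s=arm.read_state(); A.append(np.r_[R.inv().apply(s["contact_force"]),R.inv().apply(s["wrist_torque"])])
    print("t",s["clock"],"pos",s["position"].round(2),"F,M",np.mean(A,0).round(2),"sd",np.std(A,0).round(2))
E
python3 -c "
from h import *
avg(20)"
```

```text
t 20.95 pos [587.94 155.08  56.07] F,M [-0.81 -0.51 -4.66  0.12 -1.04  0.03] sd [0.42 0.63 0.39 0.01 0.03 0.01]
```

Request:
{"name": "step_arm", "arguments": {
  "motion": [
    {"slide": [0,0,0.2],"dr": [0,0,0],"jaw": 10},
    {"slide": [0,0,0.4],"dr": [0,0,0],"jaw": 10},
    {"slide": [0,0,0.6],"dr": [0,0,0],"jaw": 10},
    {"slide": [0,0,0.7],"dr": [0,0,0],"jaw": 10},
    {"slide": [0,0,0.7],"dr": [0,0,0],"jaw": 10},
    {"slide": [0,0,0.7],"dr": [0,0,0],"jaw": 10},
    {"slide": [0,0,0.7],"dr": [0,0,0],"jaw": 10},
    {"slide": [0,0,0.7],"dr": [0,0,0],"jaw": 10}
  ]
}}

```text
clock: 21.95
position: [588.1, 155.1, 55.7]
ee_rot: [0.985, -0.0, 0.174, -0.001]
contact_force: [-4.6, 0.6, 6.2]
gripper_width: 18.2
grasp_force: 59.7
```

```bash
python3 -c "
from h import *
avg(20)"
```

```text
t 22.2 pos [588.14 155.08  55.67] F,M [-1.89 -0.71 -7.07  0.04 -1.32  0.  ] sd [0.39 0.57 0.36 0.03 0.04 0.02]
```

Request:
{"name": "step_arm", "arguments": {
  "motion": [
    {"slide": [0,0,-0.7],"dr": [0,0,0],"jaw": 10},
    {"slide": [0,0,-1.4],"dr": [0,0,0],"jaw": 10},
    {"slide": [0,0,-2.1],"dr": [0,0,0],"jaw": 10},
    {"slide": [0,0,-2.8],"dr": [0,0,0],"jaw": 10},
    {"slide": [0,0,-3.7],"dr": [0,0,0],"jaw": 10},
    {"slide": [0,0,-4.7],"dr": [0,0,0],"jaw": 10},
    {"slide": [0,0,-4.7],"dr": [0,0,0],"jaw": 10},
    {"slide": [0,0,-4.7],"dr": [0,0,0],"jaw": 10}
  ]
}}

```text
clock: 23.2
position: [586.5, 155.1, 59.7]
ee_rot: [0.985, -0.0, 0.174, -0.001]
contact_force: [-0.0, 0.7, -3.1]
gripper_width: 17.9
grasp_force: 58.8
```

```bash
python3 -c "
from h import *
avg(20)"
```

```text
t 23.45 pos [586.58 155.1   59.79] F,M [-0.72  0.4   1.64 -0.01 -0.87  0.01] sd [0.14 0.31 0.47 0.02 0.01 0.03]
```

Request:
{"name": "step_arm", "arguments": {
  "motion": [
    {"slide": [0,0,0.5],"dr": [0,0,0],"jaw": 10},
    {"slide": [0,0,1],"dr": [0,0,0],"jaw": 10},
    {"slide": [0,0,1.5],"dr": [0,0,0],"jaw": 10},
    {"slide": [0,0,2],"dr": [0,0,0],"jaw": 10},
    {"slide": [0,0,2],"dr": [0,0,0],"jaw": 10},
    {"slide": [0,0,2],"dr": [0,0,0],"jaw": 10},
    {"slide": [0,0,2],"dr": [0,0,0],"jaw": 10},
    {"slide": [0,0,2],"dr": [0,0,0],"jaw": 10}
  ]
}}

```text
clock: 24.45
position: [587.3, 155.2, 58.0]
ee_rot: [0.985, -0.0, 0.174, -0.001]
contact_force: [0.1, -0.3, -1.4]
gripper_width: 18.1
grasp_force: 58.8
```

```bash
python3 -c "
from h import *
avg(20,8)"
```

```text
t 24.85 pos [587.29 155.16  57.96] F,M [-0.63  0.06  1.24  0.01 -0.88 -0.02] sd [0.28 0.3  0.47 0.03 0.02 0.02]
```

Request:
{"name": "step_arm", "arguments": {
  "motion": [
    {"slide": [0,0,0.2],"dr": [0,0,0],"jaw": 10},
    {"slide": [0,0,0.4],"dr": [0,0,0],"jaw": 10},
    {"slide": [0,0,0.6],"dr": [0,0,0],"jaw": 10},
    {"slide": [0,0,0.8],"dr": [0,0,0],"jaw": 10},
    {"slide": [0,0,0.8],"dr": [0,0,0],"jaw": 10},
    {"slide": [0,0,0.8],"dr": [0,0,0],"jaw": 10},
    {"slide": [0,0,0.8],"dr": [0,0,0],"jaw": 10},
    {"slide": [0,0,0.8],"dr": [0,0,0],"jaw": 10}
  ]
}}

```text
clock: 25.85
position: [587.6, 155.2, 57.2]
ee_rot: [0.985, -0.0, 0.174, -0.001]
contact_force: [0.3, -0.1, 0.1]
gripper_width: 18.5
grasp_force: 59.0
```

```bash
python3 -c "
from h import *
avg(20,8)"
```

```text
t 26.25 pos [587.59 155.18  57.2 ] F,M [-0.97 -0.02 -0.68 -0.02 -0.98 -0.01] sd [0.4  0.48 0.58 0.02 0.04 0.03]
```

Request:
{"name": "step_arm", "arguments": {
  "motion": [
    {"slide": [0,0,0.2],"dr": [0,0,0],"jaw": 10},
    {"slide": [0,0,0.4],"dr": [0,0,0],"jaw": 10},
    {"slide": [0,0,0.6],"dr": [0,0,0],"jaw": 10},
    {"slide": [0,0,0.7],"dr": [0,0,0],"jaw": 10},
    {"slide": [0,0,0.7],"dr": [0,0,0],"jaw": 10},
    {"slide": [0,0,0.7],"dr": [0,0,0],"jaw": 10},
    {"slide": [0,0,0.7],"dr": [0,0,0],"jaw": 10},
    {"slide": [0,0,0.7],"dr": [0,0,0],"jaw": 10}
  ]
}}

```text
clock: 27.25
position: [587.8, 155.2, 56.6]
ee_rot: [0.985, -0.0, 0.174, -0.001]
contact_force: [-2.2, 0.2, 2.1]
gripper_width: 18.2
grasp_force: 59.2
```

```bash
python3 -c "
from h import *
avg(20,8)"
```

```text
t 27.65 pos [587.88 155.22  56.61] F,M [-1.22 -0.18 -2.75  0.01 -1.    0.02] sd [0.52 0.23 0.4  0.01 0.04 0.03]
```

The force–depth curve at 20° rises at about 3 N/mm from first contact to about 6 N. Both bars are therefore sharing the load and the plate is flush. I'll add a little push for margin, check the stage hasn't moved, and hand in.

Request:
{"name": "step_arm", "arguments": {
  "motion": [
    {"slide": [0,0,0.2],"dr": [0,0,0],"jaw": 10},
    {"slide": [0,0,0.4],"dr": [0,0,0],"jaw": 10},
    {"slide": [0,0,0.4],"dr": [0,0,0],"jaw": 10},
    {"slide": [0,0,0.4],"dr": [0,0,0],"jaw": 10},
    {"slide": [0,0,0.4],"dr": [0,0,0],"jaw": 10},
    {"slide": [0,0,0.4],"dr": [0,0,0],"jaw": 10},
    {"slide": [0,0,0.4],"dr": [0,0,0],"jaw": 10},
    {"slide": [0,0,0.4],"dr": [0,0,0],"jaw": 10}
  ]
}}

```text
clock: 28.65
position: [588.0, 155.2, 56.2]
ee_rot: [0.985, -0.0, 0.174, -0.001]
contact_force: [-2.3, 0.9, 2.8]
gripper_width: 17.9
grasp_force: 59.4
```

Run:
```python
from h import *
avg(20,5); cv2.imwrite("pics/s9f.png",optics.get_image("side"))
# stage foot lower contour in side view: row profile along fixed columns, before/after, plus absolute ring gap
for f in("s5f","s6f","s7f","s9f"):
    h=cv2.cvtColor(cv2.imread(f"pics/{f}.png"),cv2.COLOR_BGR2HSV)
    print(f,[h[208:224,c,2].tolist() for c in(296,)],"row 214",h[212,305:322,2].tolist())
```

```text
t 28.9 pos [587.98 155.21  56.19] F,M [-1.15 -0.46 -3.75  0.02 -0.98 -0.01] sd [0.44 0.35 0.29 0.02 0.03 0.04]
s5f [[62, 79, 99, 118, 148, 176, 185, 194, 195, 172, 124, 107, 133, 164, 153, 130]] row 214 [162, 167, 171, 175, 179, 184, 189, 187, 175, 141, 104, 108, 148, 186, 179, 138, 123]
s6f [[77, 97, 105, 107, 105, 105, 110, 121, 115, 102, 87, 83, 98, 127, 136, 128]] row 214 [172, 175, 177, 176, 180, 189, 193, 186, 164, 123, 92, 109, 154, 186, 179, 139, 124]
s7f [[75, 95, 106, 136, 173, 180, 181, 179, 168, 134, 109, 104, 131, 161, 146, 120]] row 214 [173, 175, 176, 175, 180, 187, 192, 185, 163, 122, 93, 109, 150, 187, 180, 138, 124]
s9f [[75, 95, 103, 109, 138, 174, 180, 180, 167, 134, 109, 104, 130, 159, 145, 122]] row 214 [172, 173, 177, 176, 178, 182, 187, 185, 162, 124, 92, 108, 153, 188, 177, 137, 122]
```

```bash
python3 -c "
from bench import arm
print(arm.job_done())"
```

```text
the job is handed in; nothing more can be done
None
```

I handed the job in at about 29 s; no verdict came back. By my own measurements the survey table stands within a few mm of the cross-hair ring centre, and the gripper still holds the plate on both bars at about 20° tilt with about 5.4 N.

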